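# Load a dry-block heater with vials from a rack, in rack order

## Task

Load the block heater with the four sample vials from the grey rack, keeping their order: they carry no labels and are known only by their places. Take them one at a time, first the vial next to the rack's lifting tab, which goes into the well next to the heater's controls, then the next vial along into the next well, and so on to the far end. Every vial must end upright and fully down in its well; do not tip a vial over, and leave the roll of tape and the small beaker where they are.

Things in the scene. Friction and masses are not known exactly. Their poses are not given: they have to be found in the camera images.
- vial_rack: fixed grey plastic rack 166 x 50 x 30 mm with a row of four pockets, lying any way round. Origin: centre of underside, on the worktop; x along the row. A flat lifting tab with a thumb hole, 24 mm long, sticks out at the -x end only: the first end. Pocket centres x = -57, -19, 19, 57 mm (first to fourth), y = 0; each 30 mm square, floor 8 mm and rack top 30 mm above the worktop.
- block_heater: fixed dry-block heater: white housing 270 x 100 mm, grey metal block in its top with a row of four round wells. Origin: centre of underside, on the worktop; x along the row. Black control panel on top at the -x end: the first end. Well centres x = -37, 9, 55, 101 mm (first to fourth), y = 0; 30 mm wide, countersunk to 40 mm over the top 5 mm; floor 46 mm, rim 66 mm above the worktop.
- vial_a: one of four identical clear sample vials with white screw caps, 24 mm in diameter (cap 22 mm), 52 mm high, about 30 g, upright in one of the rack's pockets, 30 mm of it above the rack; which stands in which place varies. Origin: centre of its underside; z up its axis.
- vial_b: one of four identical clear sample vials with white screw caps, 24 mm in diameter (cap 22 mm), 52 mm high, about 30 g, upright in one of the rack's pockets, 30 mm of it above the rack; which stands in which place varies. Origin: centre of its underside; z up its axis.
- vial_c: one of four identical clear sample vials with white screw caps, 24 mm in diameter (cap 22 mm), 52 mm high, about 30 g, upright in one of the rack's pockets, 30 mm of it above the rack; which stands in which place varies. Origin: centre of its underside; z up its axis.
- vial_d: one of four identical clear sample vials with white screw caps, 24 mm in diameter (cap 22 mm), 52 mm high, about 30 g, upright in one of the rack's pockets, 30 mm of it above the rack; which stands in which place varies. Origin: centre of its underside; z up its axis.
- tape: roll of cream marking tape, loose, 76 mm in diameter and 18 mm high, lying flat on the worktop between the rack and the heater; to be left alone. Origin: centre of its underside.
- small_beaker: small empty glass beaker, loose, 46 mm wide and 50 mm high, standing on the worktop in front of the blue carboy; to be left alone. Origin: centre of its underside.
- carboy: big blue carboy, part of the room: a fixed obstacle 210 mm in diameter and 380 mm high that stands behind the line from the rack to the heater; carry the vials past it on the robot's side. Origin: centre of its underside.
There are look-alikes about, which are no part of the job. Leave any purple, red or turquoise look-alike of the vial_d alone.

How it is judged:
On the way, in this order (a step that is already met when the one before it is completed fails the run):
1. the well next to the controls is filled, and the vials of rack places two, three and four still stand there (((x of vial_a in the frame of block_heater between -0.045 and -0.029 m and y of vial_a in the frame of block_heater between -0.008 and 0.008 m and z of vial_a in the frame of block_heater below 0.05 m and angle between vial_a's own z axis and vertical below 0.15 rad) or (x of vial_b in the frame of block_heater between -0.045 and -0.029 m and y of vial_b in the frame of block_heater between -0.008 and 0.008 m and z of vial_b in the frame of block_heater below 0.05 m and angle between vial_b's own z axis and vertical below 0.15 rad) or (x of vial_c in the frame of block_heater between -0.045 and -0.029 m and y of vial_c in the frame of block_heater between -0.008 and 0.008 m and z of vial_c in the frame of block_heater below 0.05 m and angle between vial_c's own z axis and vertical below 0.15 rad) or (x of vial_d in the frame of block_heater between -0.045 and -0.029 m and y of vial_d in the frame of block_heater between -0.008 and 0.008 m and z of vial_d in the frame of block_heater below 0.05 m and angle between vial_d's own z axis and vertical below 0.15 rad)) and ((x of vial_a in the frame of vial_rack between -0.031 and -0.007 m and z of vial_a in the frame of vial_rack between 0.003 and 0.013 m) or (x of vial_b in the frame of vial_rack between -0.031 and -0.007 m and z of vial_b in the frame of vial_rack between 0.003 and 0.013 m) or (x of vial_c in the frame of vial_rack between -0.031 and -0.007 m and z of vial_c in the frame of vial_rack between 0.003 and 0.013 m) or (x of vial_d in the frame of vial_rack between -0.031 and -0.007 m and z of vial_d in the frame of vial_rack between 0.003 and 0.013 m)) and ((x of vial_a in the frame of vial_rack between 0.007 and 0.031 m and z of vial_a in the frame of vial_rack between 0.003 and 0.013 m) or (x of vial_b in the frame of vial_rack between 0.007 and 0.031 m and z of vial_b in the frame of vial_rack between 0.003 and 0.013 m) or (x of vial_c in the frame of vial_rack between 0.007 and 0.031 m and z of vial_c in the frame of vial_rack between 0.003 and 0.013 m) or (x of vial_d in the frame of vial_rack between 0.007 and 0.031 m and z of vial_d in the frame of vial_rack between 0.003 and 0.013 m)) and ((x of vial_a in the frame of vial_rack between 0.045 and 0.069 m and z of vial_a in the frame of vial_rack between 0.003 and 0.013 m) or (x of vial_b in the frame of vial_rack between 0.045 and 0.069 m and z of vial_b in the frame of vial_rack between 0.003 and 0.013 m) or (x of vial_c in the frame of vial_rack between 0.045 and 0.069 m and z of vial_c in the frame of vial_rack between 0.003 and 0.013 m) or (x of vial_d in the frame of vial_rack between 0.045 and 0.069 m and z of vial_d in the frame of vial_rack between 0.003 and 0.013 m))), for 0.2 s.
2. the second well is filled as well, and the vials of rack places three and four still stand there (((x of vial_a in the frame of block_heater between -0.045 and -0.029 m and y of vial_a in the frame of block_heater between -0.008 and 0.008 m and z of vial_a in the frame of block_heater below 0.05 m and angle between vial_a's own z axis and vertical below 0.15 rad) or (x of vial_b in the frame of block_heater between -0.045 and -0.029 m and y of vial_b in the frame of block_heater between -0.008 and 0.008 m and z of vial_b in the frame of block_heater below 0.05 m and angle between vial_b's own z axis and vertical below 0.15 rad) or (x of vial_c in the frame of block_heater between -0.045 and -0.029 m and y of vial_c in the frame of block_heater between -0.008 and 0.008 m and z of vial_c in the frame of block_heater below 0.05 m and angle between vial_c's own z axis and vertical below 0.15 rad) or (x of vial_d in the frame of block_heater between -0.045 and -0.029 m and y of vial_d in the frame of block_heater between -0.008 and 0.008 m and z of vial_d in the frame of block_heater below 0.05 m and angle between vial_d's own z axis and vertical below 0.15 rad)) and ((x of vial_a in the frame of block_heater between 0.001 and 0.017 m and y of vial_a in the frame of block_heater between -0.008 and 0.008 m and z of vial_a in the frame of block_heater below 0.05 m and angle between vial_a's own z axis and vertical below 0.15 rad) or (x of vial_b in the frame of block_heater between 0.001 and 0.017 m and y of vial_b in the frame of block_heater between -0.008 and 0.008 m and z of vial_b in the frame of block_heater below 0.05 m and angle between vial_b's own z axis and vertical below 0.15 rad) or (x of vial_c in the frame of block_heater between 0.001 and 0.017 m and y of vial_c in the frame of block_heater between -0.008 and 0.008 m and z of vial_c in the frame of block_heater below 0.05 m and angle between vial_c's own z axis and vertical below 0.15 rad) or (x of vial_d in the frame of block_heater between 0.001 and 0.017 m and y of vial_d in the frame of block_heater between -0.008 and 0.008 m and z of vial_d in the frame of block_heater below 0.05 m and angle between vial_d's own z axis and vertical below 0.15 rad)) and ((x of vial_a in the frame of vial_rack between 0.007 and 0.031 m and z of vial_a in the frame of vial_rack between 0.003 and 0.013 m) or (x of vial_b in the frame of vial_rack between 0.007 and 0.031 m and z of vial_b in the frame of vial_rack between 0.003 and 0.013 m) or (x of vial_c in the frame of vial_rack between 0.007 and 0.031 m and z of vial_c in the frame of vial_rack between 0.003 and 0.013 m) or (x of vial_d in the frame of vial_rack between 0.007 and 0.031 m and z of vial_d in the frame of vial_rack between 0.003 and 0.013 m)) and ((x of vial_a in the frame of vial_rack between 0.045 and 0.069 m and z of vial_a in the frame of vial_rack between 0.003 and 0.013 m) or (x of vial_b in the frame of vial_rack between 0.045 and 0.069 m and z of vial_b in the frame of vial_rack between 0.003 and 0.013 m) or (x of vial_c in the frame of vial_rack between 0.045 and 0.069 m and z of vial_c in the frame of vial_rack between 0.003 and 0.013 m) or (x of vial_d in the frame of vial_rack between 0.045 and 0.069 m and z of vial_d in the frame of vial_rack between 0.003 and 0.013 m))), for 0.2 s.
3. the third well is filled as well, and the vial of rack place four still stands there (((x of vial_a in the frame of block_heater between -0.045 and -0.029 m and y of vial_a in the frame of block_heater between -0.008 and 0.008 m and z of vial_a in the frame of block_heater below 0.05 m and angle between vial_a's own z axis and vertical below 0.15 rad) or (x of vial_b in the frame of block_heater between -0.045 and -0.029 m and y of vial_b in the frame of block_heater between -0.008 and 0.008 m and z of vial_b in the frame of block_heater below 0.05 m and angle between vial_b's own z axis and vertical below 0.15 rad) or (x of vial_c in the frame of block_heater between -0.045 and -0.029 m and y of vial_c in the frame of block_heater between -0.008 and 0.008 m and z of vial_c in the frame of block_heater below 0.05 m and angle between vial_c's own z axis and vertical below 0.15 rad) or (x of vial_d in the frame of block_heater between -0.045 and -0.029 m and y of vial_d in the frame of block_heater between -0.008 and 0.008 m and z of vial_d in the frame of block_heater below 0.05 m and angle between vial_d's own z axis and vertical below 0.15 rad)) and ((x of vial_a in the frame of block_heater between 0.001 and 0.017 m and y of vial_a in the frame of block_heater between -0.008 and 0.008 m and z of vial_a in the frame of block_heater below 0.05 m and angle between vial_a's own z axis and vertical below 0.15 rad) or (x of vial_b in the frame of block_heater between 0.001 and 0.017 m and y of vial_b in the frame of block_heater between -0.008 and 0.008 m and z of vial_b in the frame of block_heater below 0.05 m and angle between vial_b's own z axis and vertical below 0.15 rad) or (x of vial_c in the frame of block_heater between 0.001 and 0.017 m and y of vial_c in the frame of block_heater between -0.008 and 0.008 m and z of vial_c in the frame of block_heater below 0.05 m and angle between vial_c's own z axis and vertical below 0.15 rad) or (x of vial_d in the frame of block_heater between 0.001 and 0.017 m and y of vial_d in the frame of block_heater between -0.008 and 0.008 m and z of vial_d in the frame of block_heater below 0.05 m and angle between vial_d's own z axis and vertical below 0.15 rad)) and ((x of vial_a in the frame of block_heater between 0.047 and 0.063 m and y of vial_a in the frame of block_heater between -0.008 and 0.008 m and z of vial_a in the frame of block_heater below 0.05 m and angle between vial_a's own z axis and vertical below 0.15 rad) or (x of vial_b in the frame of block_heater between 0.047 and 0.063 m and y of vial_b in the frame of block_heater between -0.008 and 0.008 m and z of vial_b in the frame of block_heater below 0.05 m and angle between vial_b's own z axis and vertical below 0.15 rad) or (x of vial_c in the frame of block_heater between 0.047 and 0.063 m and y of vial_c in the frame of block_heater between -0.008 and 0.008 m and z of vial_c in the frame of block_heater below 0.05 m and angle between vial_c's own z axis and vertical below 0.15 rad) or (x of vial_d in the frame of block_heater between 0.047 and 0.063 m and y of vial_d in the frame of block_heater between -0.008 and 0.008 m and z of vial_d in the frame of block_heater below 0.05 m and angle between vial_d's own z axis and vertical below 0.15 rad)) and ((x of vial_a in the frame of vial_rack between 0.045 and 0.069 m and z of vial_a in the frame of vial_rack between 0.003 and 0.013 m) or (x of vial_b in the frame of vial_rack between 0.045 and 0.069 m and z of vial_b in the frame of vial_rack between 0.003 and 0.013 m) or (x of vial_c in the frame of vial_rack between 0.045 and 0.069 m and z of vial_c in the frame of vial_rack between 0.003 and 0.013 m) or (x of vial_d in the frame of vial_rack between 0.045 and 0.069 m and z of vial_d in the frame of vial_rack between 0.003 and 0.013 m))), for 0.2 s.
4. all four wells are filled (((x of vial_a in the frame of block_heater between -0.045 and -0.029 m and y of vial_a in the frame of block_heater between -0.008 and 0.008 m and z of vial_a in the frame of block_heater below 0.05 m and angle between vial_a's own z axis and vertical below 0.15 rad) or (x of vial_b in the frame of block_heater between -0.045 and -0.029 m and y of vial_b in the frame of block_heater between -0.008 and 0.008 m and z of vial_b in the frame of block_heater below 0.05 m and angle between vial_b's own z axis and vertical below 0.15 rad) or (x of vial_c in the frame of block_heater between -0.045 and -0.029 m and y of vial_c in the frame of block_heater between -0.008 and 0.008 m and z of vial_c in the frame of block_heater below 0.05 m and angle between vial_c's own z axis and vertical below 0.15 rad) or (x of vial_d in the frame of block_heater between -0.045 and -0.029 m and y of vial_d in the frame of block_heater between -0.008 and 0.008 m and z of vial_d in the frame of block_heater below 0.05 m and angle between vial_d's own z axis and vertical below 0.15 rad)) and ((x of vial_a in the frame of block_heater between 0.001 and 0.017 m and y of vial_a in the frame of block_heater between -0.008 and 0.008 m and z of vial_a in the frame of block_heater below 0.05 m and angle between vial_a's own z axis and vertical below 0.15 rad) or (x of vial_b in the frame of block_heater between 0.001 and 0.017 m and y of vial_b in the frame of block_heater between -0.008 and 0.008 m and z of vial_b in the frame of block_heater below 0.05 m and angle between vial_b's own z axis and vertical below 0.15 rad) or (x of vial_c in the frame of block_heater between 0.001 and 0.017 m and y of vial_c in the frame of block_heater between -0.008 and 0.008 m and z of vial_c in the frame of block_heater below 0.05 m and angle between vial_c's own z axis and vertical below 0.15 rad) or (x of vial_d in the frame of block_heater between 0.001 and 0.017 m and y of vial_d in the frame of block_heater between -0.008 and 0.008 m and z of vial_d in the frame of block_heater below 0.05 m and angle between vial_d's own z axis and vertical below 0.15 rad)) and ((x of vial_a in the frame of block_heater between 0.047 and 0.063 m and y of vial_a in the frame of block_heater between -0.008 and 0.008 m and z of vial_a in the frame of block_heater below 0.05 m and angle between vial_a's own z axis and vertical below 0.15 rad) or (x of vial_b in the frame of block_heater between 0.047 and 0.063 m and y of vial_b in the frame of block_heater between -0.008 and 0.008 m and z of vial_b in the frame of block_heater below 0.05 m and angle between vial_b's own z axis and vertical below 0.15 rad) or (x of vial_c in the frame of block_heater between 0.047 and 0.063 m and y of vial_c in the frame of block_heater between -0.008 and 0.008 m and z of vial_c in the frame of block_heater below 0.05 m and angle between vial_c's own z axis and vertical below 0.15 rad) or (x of vial_d in the frame of block_heater between 0.047 and 0.063 m and y of vial_d in the frame of block_heater between -0.008 and 0.008 m and z of vial_d in the frame of block_heater below 0.05 m and angle between vial_d's own z axis and vertical below 0.15 rad)) and ((x of vial_a in the frame of block_heater between 0.093 and 0.109 m and y of vial_a in the frame of block_heater between -0.008 and 0.008 m and z of vial_a in the frame of block_heater below 0.05 m and angle between vial_a's own z axis and vertical below 0.15 rad) or (x of vial_b in the frame of block_heater between 0.093 and 0.109 m and y of vial_b in the frame of block_heater between -0.008 and 0.008 m and z of vial_b in the frame of block_heater below 0.05 m and angle between vial_b's own z axis and vertical below 0.15 rad) or (x of vial_c in the frame of block_heater between 0.093 and 0.109 m and y of vial_c in the frame of block_heater between -0.008 and 0.008 m and z of vial_c in the frame of block_heater below 0.05 m and angle between vial_c's own z axis and vertical below 0.15 rad) or (x of vial_d in the frame of block_heater between 0.093 and 0.109 m and y of vial_d in the frame of block_heater between -0.008 and 0.008 m and z of vial_d in the frame of block_heater below 0.05 m and angle between vial_d's own z axis and vertical below 0.15 rad))), for 0.2 s.
At the end, for the whole second after the job is handed in: Each of the four wells holds a vial, upright to 0.15 rad, its underside on the well's floor (within 4 mm) and within 8 mm of the well's centre, at rest and released; the vials went over in rack order, first place to first well and so on (all of step 4 and linear speed of each of vial_a, vial_b, vial_c, vial_d below 0.02 m/s); the robot touches nothing.
It fails at once if a vial is tipped over (angle between any of vial_a, vial_b, vial_c, vial_d's own z axis and vertical above 0.8 rad).
It fails at once if the roll of tape or the small beaker is pushed more than 20 mm (distance of any of tape, small_beaker from where it was at the start of the episode above 0.02 m).
It also fails if it takes over 131 s, if anything falls off the work surface, if the arm or the gripper's body presses on something with over 40 N, if the wrist force passes 120 N, or if a joint passes its speed limit or range.

## Robot

A 6-joint arm with a two-finger parallel gripper is mounted at the origin on a cart in front of the work surface, level with it; the furniture and walls round the work are solid. World frame = base frame: x ahead of the robot, y to its left, z up, the work surface at z = 0. Lengths are in m, angles in rad, forces in N, time in s.
With the tool pointing down it reaches from about 0.35 to 0.775 m from the base axis. Payload 7.3 kg.
Tool frame: the origin (TCP) lies midway between the tips of the shut fingers; the grasp point (between the pads) lies 19 mm behind it (robot.tcp_to_grasp is the distance from the TCP to the grasp point, in m); z points along the fingers, y is the line along which they close (so a half turn about z gives the same grasp; the last joint's range is limited). The gripper opens to 92 mm and grips with 3 to 60 N. Pads are 19 mm wide; open, the fingers measure 130 mm over their backs; the gripper's body (75 mm by 190 mm) begins 47 mm behind the grasp point.
Start: joints at [1.118, 0.342, 1.524, -0, 1.275, -0.146], TCP at [0.159, 0.501, 0.227] pointing down, gripper open.
Joint ranges: [-2.53, 2.53], [-0.77, 2.02], [0.04, 2.7], [-1, 4.14], [0.28, 2.66], [-3.11, 3.11]. Speed limits (rad/s): [2.57, 2.57, 3.14, 3.14, 3.14, 3.14].

## Interface

Orientations are given as [roll, pitch, yaw] about the fixed x, y, z axes, in that order (R = Rz(yaw) Ry(pitch) Rx(roll)).
In Python, from cell import readout, cams, ticket, robot gives the robot as it stands. The module is installed in compiled form; this text tells all that it offers.
- The arm moves only by the tool jog_arm, never from a script. Its argument "plan" is a list of rows, each a list of 5 numbers: the shift along the world's x, y, z each as a share of 0.08 m, from -1 to 1, then the turn about the world's z as a share of 90 degrees, from -1 to 1, then the opening, from -1 (shut) to 1 (fully open). A call has 1 to 12 rows; each row is the pose to reach, as a shift and turn from the pose commanded when the call began; what a row does not reach only later rows make up. A row lasts 1/10 s, in which the tool goes at most 50 mm and 8.59 degrees, less where a joint would pass 70% of its speed; a pose out of reach is approached as far as the arm can. A call with a number of a shift or a turn outside -1 to 1 is refused whole. A call with a gripper value outside its range is refused whole. The fingers move at their own pace and stop on an object; "squeeze" is the grip in N (left out, the last holds). Time passes only in rows, so rows that repeat a pose let the fingers close. It gives the time, the measured TCP pose, the force, the opening and the grip force at its end, in the units of the state.
- readout.observe(): the state, without advancing time (a new reading comes with each control period).
- cams.read_camera(name): name is "scene" or "top" or "wrist"; returns the picture (420x560x3 uint8, blue, green, red); there is no depth.
- cams.calibration(name): a dict with "K" (3x3 intrinsics, pixels), "world_from_camera" (4x4, takes a point from camera to world coordinates). Camera axes: x right, y down, z forward; pixel columns grow to the right and rows downward; lengths in m; the calibration is good to about 2 mm. A picture is of the moment at which its call begins: read the wrist's pose just before it. calibration takes no time and is no camera call; for the wrist camera it gives the pose at the moment of the call.
- ticket.hand_in(): hands the job in; it is judged then, once.
The state is a dict: "time": time; "qpos": joint angles; "qvel": joint speeds; "joint_efforts": joint torques, N m; "tool_pos": TCP position; "tool_rot": TCP orientation; "contact_force": force on the tool from outside, world axes, zero at the start; "torque": the same for the moment, N m; "opening": finger opening in m; "grip_force": force on a finger pad.
Only numpy, scipy, OpenCV 4.12 (cv2) and the standard library are available. Lean on these libraries where they do the work, as an engineer would, in place of code of your own. Each camera call takes 0.05 s, during which the arm holds its last target. There are 200 camera calls.

## Working session

There is one attempt and no reset: what is moved stays moved. The work goes in short steps, Python scripts to look and compute and a tool call to move; the robot and the scene stay as the last step left them, time stands still between calls to the robot, and variables do not carry over. Pictures are saved under pics/ and viewed, at most 14 in all, crops included, and the job is handed in when it is done.

Besides the shell and the picture viewer there is one more tool, called after "Call:" by a JSON object that holds its "op" and its "data", one argument or row to a line. jog_arm: Moves the arm, as the interface text tells. Shift numbers are shares of 0.08 m and turn numbers shares of 90 degrees, none past 1 either way. Its arguments: {"type":"object","properties":{"plan":{"type":"array"},"squeeze":{"type":"number"}},"required":["plan"]}

```bash
mkdir -p pics; ls
python3 - <<'E'
from cell import readout,cams
import cv2,numpy as np
for n in ("scene","top"):
    im=cams.read_camera(n); cv2.imwrite(f"pics/{n}0.png",im)
    c=cams.calibration(n); print(n,c["K"].round(1).tolist(),c["world_from_camera"].round(4).tolist())
s=readout.observe(); print(s["time"],s["tool_pos"],s["tool_rot"],s["opening"])
E
```

```text
pics
scene [[514.7, 0.0, 282.4], [0.0, 514.7, 212.0], [0.0, 0.0, 1.0]] [[0.5107, -0.6059, 0.61, -0.1702], [-0.8596, -0.3473, 0.3748, -0.2854], [-0.0152, -0.7157, -0.6982, 0.8277], [0.0, 0.0, 0.0, 1.0]]
top [[386.4, 0.0, 279.1], [0.0, 386.4, 211.3], [0.0, 0.0, 1.0]] [[-0.0243, -0.9828, 0.1828, 0.3496], [-0.9992, 0.0297, 0.0269, 0.1258], [-0.0319, -0.182, -0.9828, 0.9889], [0.0, 0.0, 0.0, 1.0]]
0.1 [0.1583895  0.50017535 0.22612732] [-3.14027627e+00 -2.08688440e-04  2.83477159e+00] 0.09189758373329486
```

View pics/top0.png

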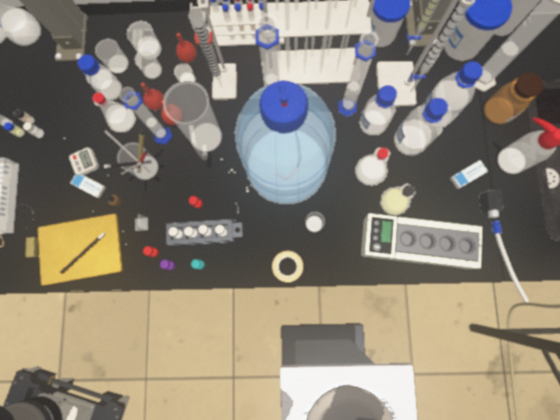

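View pics/scene0.png

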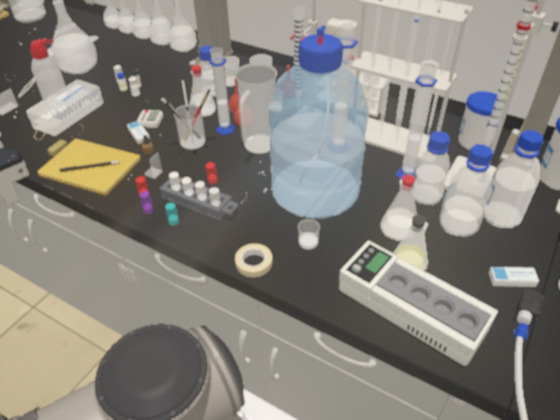

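The top view shows the rack at (200,232) with its tab on the right (236,230), so the first vial is the cap at about (220,230). The heater is at (425,240) with its controls on the left (380,233), so the first well is near (405,238).

```bash
cat > h.py <<'E'
import cv2,numpy as np
from cell import cams,readout
def ray(c,uv):
    K,T=c["K"],c["world_from_camera"]
    d=T[:3,:3]@np.linalg.inv(K)@np.array([uv[0],uv[1],1.]); return T[:3,3],d
def onz(c,uv,z):
    o,d=ray(c,uv); return o+d*(z-o[2])/d[2]
def tri(c1,u1,c2,u2):
    o1,d1=ray(c1,u1);o2,d2=ray(c2,u2)
    s=np.linalg.lstsq(np.c_[d1,-d2],o2-o1,rcond=None)[0]
    return (o1+d1*s[0]+o2+d2*s[1])/2
def blobs(m,lo,hi):
    n,l,st,ce=cv2.connectedComponentsWithStats(m.astype(np.uint8))
    return [(ce[i],st[i][4]) for i in range(1,n) if lo<=st[i][4]<=hi]
E
python3 - <<'E'
from h import *
im=cv2.imread("pics/top0.png");c=cams.calibration("top")
def crop(im,x0,y0,x1,y1,k): return cv2.resize(im[y0:y1,x0:x1],None,fx=k,fy=k,interpolation=cv2.INTER_CUBIC)
a=crop(im,140,180,260,280,6);b=crop(im,355,205,495,275,5)
cv2.imwrite("pics/a.png",a);cv2.imwrite("pics/b.png",b)
g=im.min(2)
for ce,n in blobs(g[220:245,160:240]>170,10,200): print("cap",(ce+[160,220]).round(1),n,onz(c,ce+[160,220],.06).round(4))
for p in [(285,168),(315,222),(288,266),(195,202),(197,264),(397,200),(372,168)]: print(p,onz(c,p,0.03).round(3))
E
```

```text
cap [204.4 229.9] 94 [0.4817 0.3345 0.06  ]
cap [220.5 230.2] 93 [0.48   0.2949 0.06  ]
cap [175.1 232.3] 102 [0.4781 0.4064 0.06  ]
cap [189.9 231.7] 97 [0.4783 0.37   0.06  ]
(285, 168) [0.641 0.134 0.03 ]
(315, 222) [0.498 0.063 0.03 ]
(288, 266) [0.391 0.133 0.03 ]
(195, 202) [0.559 0.366 0.03 ]
(197, 264) [0.401 0.359 0.03 ]
(397, 200) [ 0.548 -0.145  0.03 ]
(372, 168) [ 0.633 -0.088  0.03 ]
```

View pics/a.png

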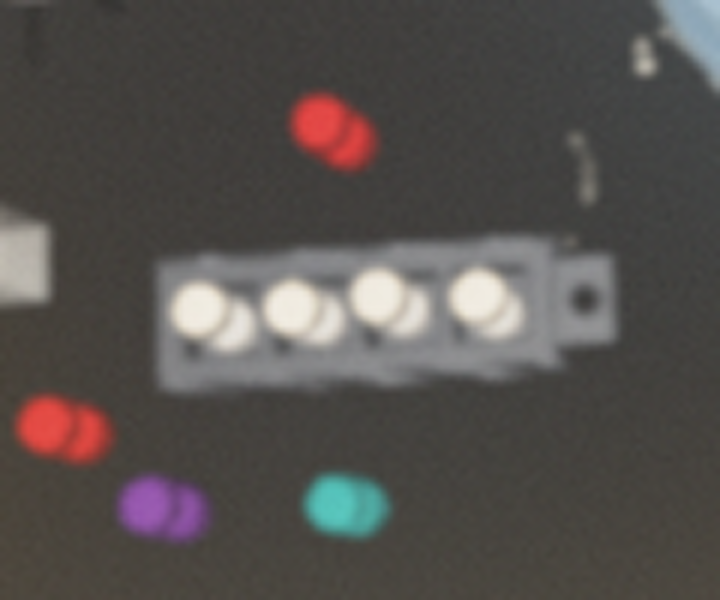

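View pics/b.png

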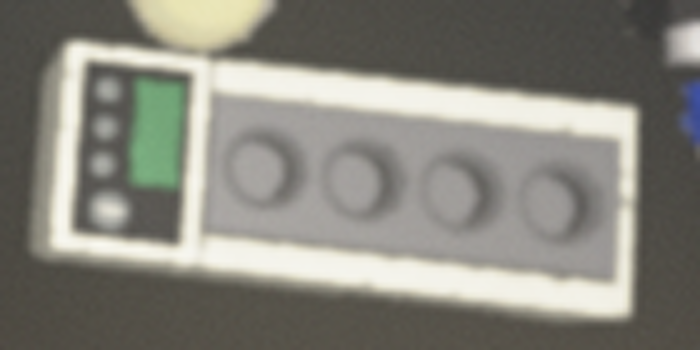

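Call:
{"op": "jog_arm", "data": {
  "plan": [
    [0.85,-0.47,0.4,-0.837,1],
    [0.85,-0.47,0.4,-0.837,1],
    [0.85,-0.47,0.4,-0.837,1],
    [0.85,-0.47,0.4,-0.837,0.3],
    [0.85,-0.47,0.4,-0.837,0.3],
    [0.85,-0.47,0.4,-0.837,0.3],
    [0.85,-0.47,0.4,-0.837,0.3],
    [0.85,-0.47,0.4,-0.837,0.3],
    [0.85,-0.47,0.4,-0.837,0.3],
    [0.85,-0.47,0.4,-0.837,0.3]
  ]
}}

```text
time: 1.1
tool_pos: [0.2264, 0.4627, 0.2584]
tool_rot: [-3.141, 0.001, 1.519]
contact_force: [-0.3, -0.1, 0.2]
opening: 0.0595
grip_force: 0.0
```

Call:
{"op": "jog_arm", "data": {
  "plan": [
    [0.85,-0.47,0,0,0.3],
    [0.85,-0.47,0,0,0.3],
    [0.85,-0.47,0,0,0.3]
  ]
}}

```text
time: 1.4
tool_pos: [0.2969, 0.4238, 0.2584]
tool_rot: [3.141, 0.001, 1.52]
contact_force: [-1.1, -0.1, -0.6]
opening: 0.0599
grip_force: 0.0
```

Call:
{"op": "jog_arm", "data": {
  "plan": [
    [0.85,-0.47,0,0,0.3],
    [0.85,-0.47,0,0,0.3],
    [0.85,-0.47,0,0,0.3]
  ]
}}

```text
time: 1.7
tool_pos: [0.3645, 0.3865, 0.2583]
tool_rot: [3.141, 0.001, 1.519]
contact_force: [-0.6, 0.9, -0.7]
opening: 0.0597
grip_force: 0.0
```

Call:
{"op": "jog_arm", "data": {
  "plan": [
    [0.5,-0.47,0,0,0.3],
    [0.5,-0.47,0,0,0.3],
    [0.5,-0.47,0,0,0.3],
    [0.5,-0.47,0,0,0.3]
  ]
}}

```text
time: 2.1
tool_pos: [0.4014, 0.3509, 0.2587]
tool_rot: [-3.141, -0.0, 1.521]
contact_force: [-0.5, -0.1, 0.0]
opening: 0.0599
grip_force: 0.0
```

Run:
```python
from h import *
s=readout.observe(); print(s["time"],s["tool_pos"].round(4),s["tool_rot"].round(4),s["opening"],s["qpos"].round(3))
im=cams.read_camera("wrist");c=cams.calibration("wrist");cv2.imwrite("pics/w0.png",im);np.savez("w0.npz",**c)
print(c["K"].round(1).tolist(),c["world_from_camera"].round(3).tolist())
ct=cams.calibration("top");cs=cams.calibration("scene")
print("flask top",tri(ct,(405,190),cs,(418,223)), "flask2",tri(ct,(383,153),cs,(407,182)))
```

```text
2.1 [0.4014 0.3509 0.2587] [-3.1409e+00 -4.0000e-04  1.5215e+00] 0.05988837589632051 [5.740e-01 3.340e-01 1.446e+00 1.000e-03 1.362e+00 6.230e-01]
[[331.7, 0.0, 284.2], [0.0, 331.7, 212.3], [0.0, 0.0, 1.0]] [[0.999, -0.047, -0.012, 0.404], [-0.049, -0.967, -0.251, 0.419], [-0.0, 0.251, -0.968, 0.415], [0.0, 0.0, 0.0, 1.0]]
flask top [ 0.55484263 -0.14359811  0.1144455 ] flask2 [ 0.63567345 -0.09075225  0.13687421]
```

View pics/w0.png

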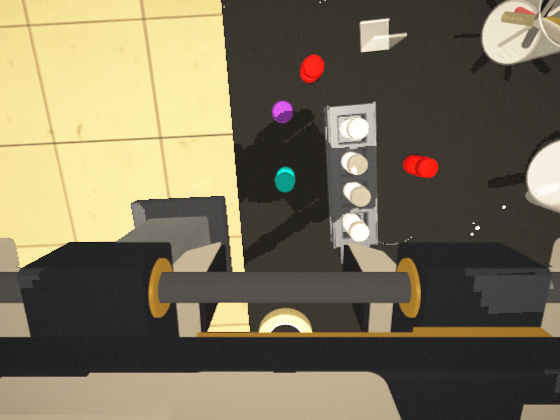

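Run:
```python
from h import *
im=cv2.imread("pics/w0.png");c=dict(np.load("w0.npz"))
b=cv2.resize(im[95:250,310:395],None,fx=3.8,fy=3.8,interpolation=cv2.INTER_CUBIC)
t=cv2.imread("pics/top0.png");ct=cams.calibration("top")
k=6;a=cv2.resize(t[180:280,140:260],None,fx=k,fy=k,interpolation=cv2.INTER_CUBIC)
for th in (205,220):
  for ce,n in blobs(a[...,0]>th,800,8000): 
    p=(ce+.5)/k-.5+[140,180];print("top",th,p.round(1),n,onz(ct,p,.06).round(4))
h=cv2.resize(t[205:275,355:495],None,fx=5,fy=5,interpolation=cv2.INTER_CUBIC)
cv2.imwrite("pics/wc.png",b)
for v,w in (((200,308),0),((291,307),0),((378,297),0),((478,297),0)): print(onz(ct,(np.array(v)+.5)/6-.5+[140,180],.06).round(4))
for v in ((585,298),): print("hole z~?",onz(ct,(np.array(v)+.5)/6-.5+[140,180],.005).round(4))
for v in ((160,262),(550,238),(158,390),(560,365)): print("rack cor",onz(ct,(np.array(v)+.5)/6-.5+[140,180],.03).round(4))
for v in ((75,42),(637,105),(630,318),(45,250),(214,95),(617,138),(612,282),(207,235)): print("heater",onz(ct,(np.array(v)+.5)/5-.5+[355,205],.066).round(4))
for v in ((262,168),(360,180),(460,191),(558,203)): print("well",onz(ct,(np.array(v)+.5)/5-.5+[355,205],.064).round(4))
```

```text
top 205 [202.5 228.9] 1471 [0.4844 0.3393 0.06  ]
top 205 [219.2 228.9] 1470 [0.4832 0.2982 0.06  ]
top 205 [188.1 230.9] 1498 [0.4805 0.3746 0.06  ]
top 205 [172.7 231.1] 1429 [0.4811 0.4125 0.06  ]
top 220 [202.5 228.9] 962 [0.4844 0.3392 0.06  ]
top 220 [219.2 228.9] 992 [0.4832 0.2983 0.06  ]
top 220 [172.8 231. ] 967 [0.4812 0.4123 0.06  ]
top 220 [188.  230.9] 1035 [0.4805 0.3748 0.06  ]
[0.4815 0.412  0.06  ]
[0.4808 0.3746 0.06  ]
[0.4839 0.339  0.06  ]
[0.4828 0.2981 0.06  ]
hole z~? [0.4889 0.2621 0.005 ]
rack cor [0.5059 0.4388 0.03  ]
rack cor [0.5112 0.2733 0.03  ]
rack cor [0.4517 0.438  0.03  ]
rack cor [0.4575 0.2692 0.03  ]
heater [ 0.5105 -0.067   0.066 ]
heater [ 0.4722 -0.3298  0.066 ]
heater [ 0.3725 -0.3147  0.066 ]
heater [ 0.4112 -0.0463  0.066 ]
heater [ 0.4828 -0.1313  0.066 ]
heater [ 0.4568 -0.3186  0.066 ]
heater [ 0.3893 -0.3084  0.066 ]
heater [ 0.4162 -0.1227  0.066 ]
well [ 0.4474 -0.1517  0.064 ]
well [ 0.4404 -0.1972  0.064 ]
well [ 0.4339 -0.2435  0.064 ]
well [ 0.427  -0.2886  0.064 ]
```

View pics/wc.png

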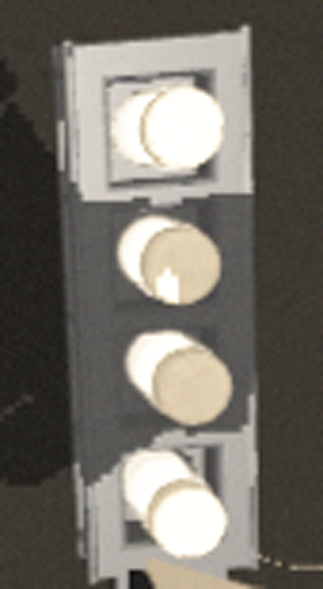

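Run:
```python
from h import *
c=dict(np.load("w0.npz"))
for v in ((183,126),(181,263),(192,386),(186,520)): print(onz(c,(np.array(v)+.5)/3.8-.5+[310,95],.06).round(4))
for v in ((250,28),(252,190),(257,400),(258,568),(75,45),(92,585)): print("edge",onz(c,(np.array(v)+.5)/3.8-.5+[310,95],.03).round(4))
```

```text
[0.4806 0.4134 0.06  ]
[0.4803 0.3762 0.06  ]
[0.4837 0.3408 0.06  ]
[0.4823 0.3004 0.06  ]
edge [0.5063 0.4397 0.03  ]
edge [0.5079 0.3934 0.03  ]
edge [0.5108 0.3287 0.03  ]
edge [0.5123 0.2729 0.03  ]
edge [0.4554 0.4374 0.03  ]
edge [0.4585 0.2697 0.03  ]
```

Call:
{"op": "jog_arm", "data": {
  "plan": [
    [1,-0.64,0,0,0.3],
    [1,-0.64,0,0,0.3],
    [1,-0.64,-1,0,0.3],
    [1,-0.64,-1,0,0.3],
    [1,-0.64,-1,0,0.3]
  ]
}}

```text
time: 2.65
tool_pos: [0.4794, 0.2986, 0.1745]
tool_rot: [-3.133, 0.004, 1.521]
contact_force: [-0.5, -0.1, -0.1]
opening: 0.0597
grip_force: 0.0
```

Call:
{"op": "jog_arm", "data": {
  "plan": [
    [0,0,-0.5,0,0.3],
    [0,0,-0.8,0,0.3],
    [0,0,-1,0,0.3],
    [0,0,-1,0,0.3]
  ]
}}

```text
time: 3.05
tool_pos: [0.4815, 0.2998, 0.0985]
tool_rot: [-3.14, 0.001, 1.522]
contact_force: [-0.1, 0.5, 0.2]
opening: 0.06
grip_force: 0.0
```

Run:
```python
from h import *
s=readout.observe(); print(s["time"],s["tool_pos"].round(4))
cv2.imwrite("pics/w1.png",cams.read_camera("wrist"))
```

```text
3.05 [0.4815 0.2998 0.0985]
```

View pics/w1.png

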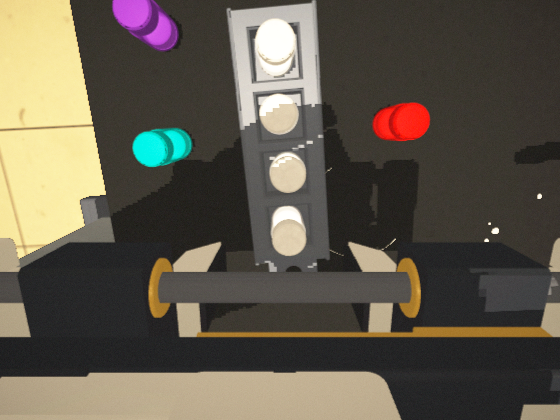

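First vial's cap is centred at about (288,238), midway between the fingers (u≈285). I'll descend, grip and lift.

Call:
{"op": "jog_arm", "data": {
  "plan": [
    [0.01,0,-0.4,0,0.3],
    [0.01,0,-0.6,0,0.3],
    [0.01,0,-0.79,0,0.3],
    [0.01,0,-0.79,0,0.3],
    [0.01,0,-0.79,0,-1],
    [0.01,0,-0.79,0,-1],
    [0.01,0,-0.79,0,-1],
    [0.01,0,-0.79,0,-1],
    [0.01,0,-0.79,0,-1]
  ],
  "squeeze": 15
}}

```text
time: 4.0
tool_pos: [0.4835, 0.299, 0.036]
tool_rot: [3.141, -0.0, 1.52]
contact_force: [-0.6, 0.5, 0.0]
opening: 0.0244
grip_force: 0.0
```

Call:
{"op": "jog_arm", "data": {
  "plan": [
    [0,0,0,0,-1],
    [0,0,0,0,-1],
    [0,0,0,0,-1]
  ]
}}

```text
time: 4.3
tool_pos: [0.4835, 0.299, 0.0358]
tool_rot: [3.141, -0.0, 1.52]
contact_force: [-1.3, 0.5, 3.5]
opening: 0.0221
grip_force: 15.0
```

Call:
{"op": "jog_arm", "data": {
  "plan": [
    [0,0,0.2,0,-1],
    [0,0,0.5,0,-1],
    [0,0,0.8,0,-1],
    [0,0,1,0,-1]
  ]
}}

```text
time: 4.7
tool_pos: [0.4837, 0.2991, 0.1168]
tool_rot: [3.14, -0.001, 1.52]
contact_force: [0.5, 0.4, -0.4]
opening: 0.0223
grip_force: 15.0
```

Call:
{"op": "jog_arm", "data": {
  "plan": [
    [-0.5,-0.5,0.5,0,-1],
    [-0.9,-0.8,0.6,0,-1],
    [-0.9,-1,0.6,0,-1],
    [-0.9,-1,0.6,0,-1]
  ]
}}

```text
time: 5.1
tool_pos: [0.4102, 0.2172, 0.1643]
tool_rot: [3.141, 0.0, 1.519]
contact_force: [0.2, 0.0, -0.1]
opening: 0.0223
grip_force: 15.0
```

Call:
{"op": "jog_arm", "data": {
  "plan": [
    [0,-0.6,0,0,-1],
    [0,-1,0,0,-1]
  ]
}}

```text
time: 5.3
tool_pos: [0.4114, 0.1381, 0.1632]
tool_rot: [3.142, 0.0, 1.522]
contact_force: [0.1, -0.3, 0.0]
opening: 0.0227
grip_force: 15.0
```

Call:
{"op": "jog_arm", "data": {
  "plan": [
    [0,-0.6,0,0,-1],
    [0,-1,0,0,-1]
  ]
}}

```text
time: 5.5
tool_pos: [0.4116, 0.0572, 0.1632]
tool_rot: [-3.141, 0.0, 1.52]
contact_force: [0.5, 1.1, 0.3]
opening: 0.0223
grip_force: 15.0
```

Call:
{"op": "jog_arm", "data": {
  "plan": [
    [0,-0.6,0,0,-1],
    [0,-1,0,0,-1]
  ]
}}

```text
time: 5.7
tool_pos: [0.4118, -0.0232, 0.1633]
tool_rot: [3.141, 0.0, 1.519]
contact_force: [0.4, 0.8, 0.2]
opening: 0.0219
grip_force: 15.0
```

Call:
{"op": "jog_arm", "data": {
  "plan": [
    [0,-0.6,0,0,-1],
    [0,-1,0,0,-1]
  ]
}}

```text
time: 5.9
tool_pos: [0.4119, -0.1035, 0.1633]
tool_rot: [3.141, 0.0, 1.519]
contact_force: [0.3, 0.2, 0.6]
opening: 0.0225
grip_force: 15.0
```

Call:
{"op": "jog_arm", "data": {
  "plan": [
    [0.1,-0.6,0,0,-1],
    [0.2,-1,0,0,-1]
  ]
}}

```text
time: 6.1
tool_pos: [0.428, -0.1839, 0.1632]
tool_rot: [3.141, 0.0, 1.519]
contact_force: [0.2, 0.1, 0.1]
opening: 0.0222
grip_force: 15.0
```

Call:
{"op": "jog_arm", "data": {
  "plan": [
    [0.1,-0.6,0.2,0,-1],
    [0.2,-1,0.4,0,-1],
    [0.2,-1,0.4,0,-1],
    [0.2,-1,0.4,0,-1]
  ]
}}

```text
time: 6.5
tool_pos: [0.4435, -0.2613, 0.1947]
tool_rot: [-3.141, -0.001, 1.519]
contact_force: [-0.2, 0.7, -0.2]
opening: 0.0225
grip_force: 15.0
```

Run:
```python
from h import *
s=readout.observe(); print(s["time"],s["tool_pos"].round(4))
im=cams.read_camera("wrist");cv2.imwrite("pics/w2.png",im);np.savez("w2.npz",**cams.calibration("wrist"))
```

```text
6.5 [ 0.4435 -0.2613  0.1947]
```

View pics/w2.png

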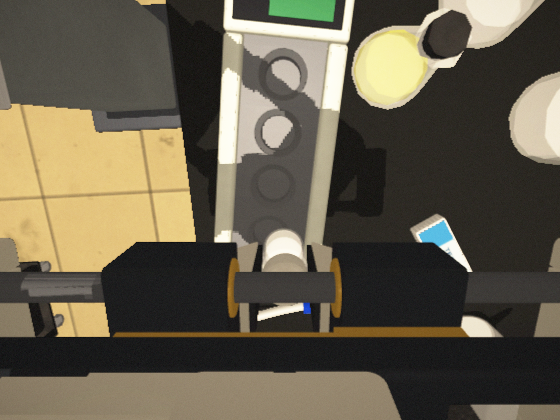

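Run:
```python
from h import *
im=cv2.imread("pics/w2.png")[30:230,205:365]
im=cv2.createCLAHE(3,(4,4)).apply(cv2.cvtColor(im,cv2.COLOR_BGR2GRAY))
b=cv2.resize(im,None,fx=3,fy=3,interpolation=cv2.INTER_CUBIC)
cv2.imwrite("pics/wd.png",b)
```

```text
(no output)
```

View pics/wd.png

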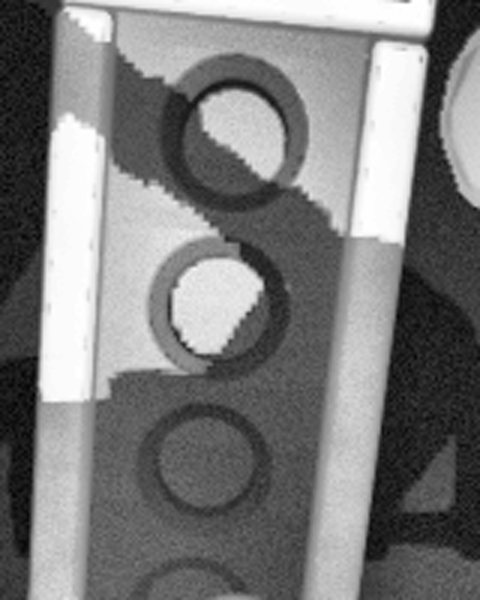

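The outer rings are centred at crop pixels (235,133), (219,306) and (204,464), for wells 1 to 3.

Run:
```python
from h import *
c=dict(np.load("w2.npz"))
for v in ((235,133),(219.5,306.5),(204.5,464)): print(onz(c,(np.array(v)+.5)/3-.5+[205,30],.066).round(4))
for v in ((162,133),(308,133)): print(onz(c,(np.array(v)+.5)/3-.5+[205,30],.066).round(4))
# held vial: cap centre
for v in ((284,245),): print('cap ray at z',[ (z,onz(c,v,z).round(4).tolist()) for z in (.219,)])
```

```text
[ 0.4473 -0.152   0.066 ]
[ 0.4407 -0.1967  0.066 ]
[ 0.4339 -0.2408  0.066 ]
[ 0.4279 -0.151   0.066 ]
[ 0.4668 -0.153   0.066 ]
cap ray at z [(0.219, [0.4438, -0.2411, 0.219])]
```

Call:
{"op": "jog_arm", "data": {
  "plan": [
    [0.02,0.5,0,0,-1],
    [0.03,0.8,0,0,-1],
    [0.03,0.8,0,0,-1]
  ]
}}

```text
time: 6.85
tool_pos: [0.4451, -0.1929, 0.1949]
tool_rot: [-3.14, -0.002, 1.524]
contact_force: [-0.9, -0.1, 0.4]
opening: 0.022
grip_force: 15.0
```

Call:
{"op": "jog_arm", "data": {
  "plan": [
    [0.02,0.4,-0.2,0,-1],
    [0.02,0.57,-0.5,0,-1],
    [0.02,0.57,-0.5,0,-1],
    [0.02,0.57,-0.5,0,-1],
    [0.02,0.57,-0.5,0,-1],
    [0.02,0.57,-0.5,0,-1]
  ]
}}

```text
time: 7.45
tool_pos: [0.4479, -0.1525, 0.1564]
tool_rot: [3.14, 0.001, 1.519]
contact_force: [0.1, 0.5, 0.4]
opening: 0.0223
grip_force: 15.0
```

Aligned; now lower (0.081 to go), and watch the force.

Call:
{"op": "jog_arm", "data": {
  "plan": [
    [0,0,-0.3,0,-1],
    [0,0,-0.55,0,-1],
    [0,0,-0.7,0,-1],
    [0,0,-0.85,0,-1],
    [0,0,-1,0,-1],
    [0,0,-1,0,-1],
    [0,0,-1,0,-1]
  ]
}}

```text
time: 8.15
tool_pos: [0.4477, -0.1521, 0.0761]
tool_rot: [3.141, 0.0, 1.519]
contact_force: [-1.2, 0.2, -0.3]
opening: 0.0224
grip_force: 15.0
```

Call:
{"op": "jog_arm", "data": {
  "plan": [
    [0,0,-0.02,0,-1],
    [0,0,-0.02,0,-1],
    [0,0,-0.02,0,0],
    [0,0,-0.02,0,0],
    [0,0,-0.02,0,0],
    [0,0,0.3,0,0],
    [0,0,0.7,0,0],
    [0,0,1,0,0],
    [0,0,1,0,0]
  ]
}}

```text
time: 9.05
tool_pos: [0.4491, -0.1523, 0.1586]
tool_rot: [3.135, 0.003, 1.52]
contact_force: [-0.3, -0.2, 0.8]
opening: 0.0455
grip_force: 0.0
```

Run:
```python
from h import *
s=readout.observe(); print(s["time"],s["tool_pos"].round(4),s["opening"])
im=cams.read_camera("wrist");cv2.imwrite("pics/w3.png",im);np.savez("w3.npz",**cams.calibration("wrist"))
t=cams.read_camera("scene");cv2.imwrite("pics/s3.png",np.hstack([cv2.resize(t[220:380,320:520],(500,400)),cv2.resize(im[200:300,240:330],(300,400))]))
```

```text
9.05 [ 0.4491 -0.1523  0.1586] 0.04554388066368652
```

View pics/s3.png

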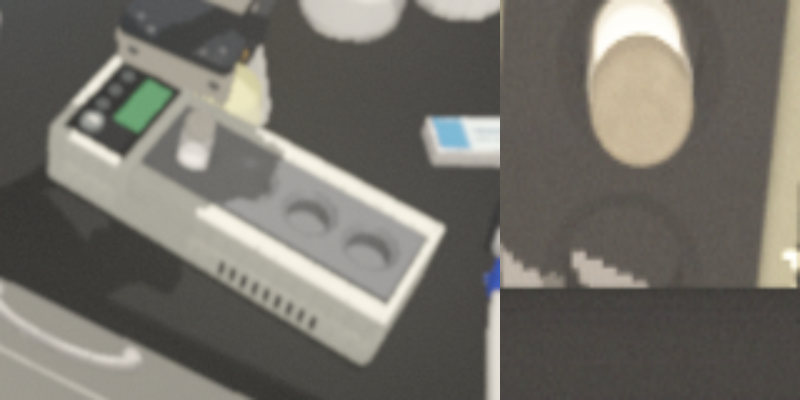

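Call:
{"op": "jog_arm", "data": {
  "plan": [
    [-0.2,0.5,0,0,0.1],
    [-0.45,1,0,0,0.3]
  ]
}}

```text
time: 9.35
tool_pos: [0.4104, -0.0709, 0.154]
tool_rot: [-3.139, -0.001, 1.518]
contact_force: [0.1, 0.4, -0.1]
opening: 0.0541
grip_force: 0.0
```

Call:
{"op": "jog_arm", "data": {
  "plan": [
    [0,0.6,0,0,0.3],
    [0,1,0,0,0.3]
  ]
}}

```text
time: 9.55
tool_pos: [0.4095, 0.0107, 0.1543]
tool_rot: [-3.139, -0.001, 1.52]
contact_force: [0.9, -0.9, 1.0]
opening: 0.0594
grip_force: 0.0
```

Call:
{"op": "jog_arm", "data": {
  "plan": [
    [0,0.6,0,0,0.3],
    [0,1,0,0,0.3]
  ]
}}

```text
time: 9.75
tool_pos: [0.4101, 0.0907, 0.1543]
tool_rot: [-3.139, -0.0, 1.521]
contact_force: [0.5, -0.3, 0.3]
opening: 0.0597
grip_force: 0.0
```

Call:
{"op": "jog_arm", "data": {
  "plan": [
    [0,0.6,0,0,0.3],
    [0,1,0,0,0.3]
  ]
}}

```text
time: 9.95
tool_pos: [0.4101, 0.1707, 0.1542]
tool_rot: [-3.139, 0.0, 1.521]
contact_force: [-0.2, 0.4, -0.2]
opening: 0.0597
grip_force: 0.0
```

Call:
{"op": "jog_arm", "data": {
  "plan": [
    [0,0.6,0,0,0.3],
    [0,1,0,0,0.3]
  ]
}}

```text
time: 10.15
tool_pos: [0.4102, 0.2507, 0.1541]
tool_rot: [-3.139, 0.001, 1.521]
contact_force: [0.5, 0.0, -0.2]
opening: 0.0595
grip_force: 0.0
```

Call:
{"op": "jog_arm", "data": {
  "plan": [
    [0.2,0.6,0,0,0.3],
    [0.5,1,0,0,0.3],
    [0.5,1,0,0,0.3],
    [0.5,1,0,0,0.3],
    [0.5,1,0,0,0.3]
  ]
}}

```text
time: 10.65
tool_pos: [0.4503, 0.3275, 0.1543]
tool_rot: [-3.139, 0.002, 1.52]
contact_force: [-0.3, -0.3, -0.0]
opening: 0.0596
grip_force: 0.0
```

Call:
{"op": "jog_arm", "data": {
  "plan": [
    [0.42,0.15,0,0,0.3],
    [0.42,0.15,-0.4,0,0.3],
    [0.42,0.15,-0.75,0,0.3],
    [0.42,0.15,-0.75,0,0.3],
    [0.42,0.15,-0.75,0,0.3],
    [0.42,0.15,-0.75,0,0.3]
  ]
}}

```text
time: 11.25
tool_pos: [0.4857, 0.3406, 0.0974]
tool_rot: [3.139, -0.001, 1.52]
contact_force: [-0.2, -0.2, 0.2]
opening: 0.0593
grip_force: 0.0
```

Run:
```python
from h import *
s=readout.observe(); print(s["time"],s["tool_pos"].round(4))
im=cams.read_camera("wrist");c=cams.calibration("wrist");np.savez("w4.npz",**c)
print(onz(dict(np.load("w3.npz")),(282.6,225),.098))
cv2.imwrite("pics/w4.png",cv2.resize(im[40:260,220:350],None,fx=2.7,fy=2.7))
```

```text
11.25 [0.4857 0.3406 0.0974]
[ 0.4471948  -0.14896625  0.098     ]
```

View pics/w4.png

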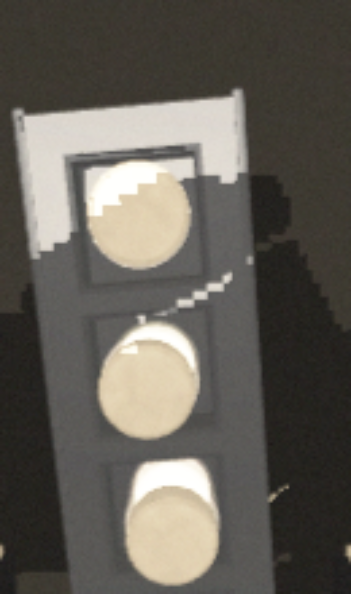

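Run:
```python
from h import *
c=dict(np.load("w4.npz"))
for v in ((172,535),(148,388),(139,214)): print(onz(c,(np.array(v)+.5)/2.7-.5+[220,40],.06).round(4))
```

```text
[0.4852 0.3419 0.06  ]
[0.4817 0.376  0.06  ]
[0.482  0.4127 0.06  ]
```

Call:
{"op": "jog_arm", "data": {
  "plan": [
    [0,0.01,-0.4,0,0.3],
    [0,0.01,-0.6,0,0.3],
    [0,0.01,-0.75,0,0.3],
    [0,0.01,-0.75,0,0.3],
    [0,0.01,-0.75,0,-1],
    [0,0.01,-0.75,0,-1],
    [0,0.01,-0.75,0,-1],
    [0,0.01,-0.75,0,-1],
    [0,0.01,-0.75,0,-1],
    [0,0.01,-0.75,0,-1],
    [0,0.01,-0.75,0,-1],
    [0,0.01,-0.75,0,-1]
  ]
}}

```text
time: 12.5
tool_pos: [0.4851, 0.3414, 0.0358]
tool_rot: [3.141, -0.0, 1.52]
contact_force: [-0.2, -0.7, 3.5]
opening: 0.0224
grip_force: 15.0
```

Call:
{"op": "jog_arm", "data": {
  "plan": [
    [0,0,0.2,0,-1],
    [0,0,0.5,0,-1],
    [0,0,0.8,0,-1],
    [0,0,1,0,-1],
    [0,0,1,0,-1]
  ]
}}

```text
time: 13.0
tool_pos: [0.4861, 0.3419, 0.1177]
tool_rot: [3.138, -0.002, 1.52]
contact_force: [0.4, 0.1, -0.7]
opening: 0.0225
grip_force: 15.0
```

Call:
{"op": "jog_arm", "data": {
  "plan": [
    [-0.5,-0.5,0.5,0,-1],
    [-0.9,-0.8,0.6,0,-1],
    [-0.9,-1,0.6,0,-1]
  ]
}}

```text
time: 13.3
tool_pos: [0.4096, 0.2601, 0.1635]
tool_rot: [-3.139, 0.001, 1.521]
contact_force: [0.6, 0.2, -1.6]
opening: 0.0224
grip_force: 15.0
```

Call:
{"op": "jog_arm", "data": {
  "plan": [
    [0,-0.6,0,0,-1],
    [0,-1,0,0,-1]
  ]
}}

```text
time: 13.5
tool_pos: [0.4117, 0.1795, 0.1626]
tool_rot: [-3.14, 0.001, 1.521]
contact_force: [0.1, 0.3, -0.8]
opening: 0.0225
grip_force: 15.0
```

Call:
{"op": "jog_arm", "data": {
  "plan": [
    [0,-0.6,0,0,-1],
    [0,-1,0,0,-1]
  ]
}}

```text
time: 13.7
tool_pos: [0.4119, 0.0992, 0.1625]
tool_rot: [-3.14, 0.001, 1.52]
contact_force: [0.4, 0.4, -0.3]
opening: 0.0225
grip_force: 15.0
```

Call:
{"op": "jog_arm", "data": {
  "plan": [
    [0,-0.6,0,0,-1],
    [0,-1,0,0,-1]
  ]
}}

```text
time: 13.9
tool_pos: [0.4121, 0.0192, 0.1625]
tool_rot: [-3.14, 0.0, 1.519]
contact_force: [0.8, -0.4, 0.1]
opening: 0.0224
grip_force: 15.0
```

Call:
{"op": "jog_arm", "data": {
  "plan": [
    [0,-0.6,0,0,-1],
    [0,-1,0,0,-1]
  ]
}}

```text
time: 14.1
tool_pos: [0.4122, -0.0609, 0.1626]
tool_rot: [-3.14, 0.0, 1.519]
contact_force: [0.7, 0.0, -0.4]
opening: 0.0221
grip_force: 15.0
```

Call:
{"op": "jog_arm", "data": {
  "plan": [
    [0,-0.6,0,0,-1],
    [0,-1,0,0,-1]
  ]
}}

```text
time: 14.3
tool_pos: [0.4123, -0.141, 0.1626]
tool_rot: [-3.141, -0.0, 1.519]
contact_force: [0.5, 0.7, -0.0]
opening: 0.0222
grip_force: 15.0
```

Call:
{"op": "jog_arm", "data": {
  "plan": [
    [0.2,-0.4,0,0,-1],
    [0.35,-0.73,0,0,-1],
    [0.35,-0.73,0,0,-1],
    [0.35,-0.73,0,0,-1],
    [0.35,-0.73,0,0,-1]
  ]
}}

```text
time: 14.8
tool_pos: [0.4401, -0.196, 0.1628]
tool_rot: [-3.14, -0.001, 1.521]
contact_force: [0.1, 0.9, -0.6]
opening: 0.0222
grip_force: 15.0
```

Run:
```python
from h import *
print(np.mean([readout.observe()["tool_pos"] for _ in range(3)],0).round(4))
```

```text
[ 0.4401 -0.196   0.1628]
```

Call:
{"op": "jog_arm", "data": {
  "plan": [
    [0.01,-0.012,-0.3,0,-1],
    [0.01,-0.012,-0.6,0,-1],
    [0.01,-0.012,-0.8,0,-1],
    [0.01,-0.012,-1,0,-1],
    [0.01,-0.012,-1,0,-1],
    [0.01,-0.012,-1,0,-1]
  ]
}}

```text
time: 15.4
tool_pos: [0.4416, -0.1973, 0.0838]
tool_rot: [-3.141, -0.0, 1.521]
contact_force: [0.6, -0.4, -0.5]
opening: 0.0222
grip_force: 15.0
```

Call:
{"op": "jog_arm", "data": {
  "plan": [
    [0,0,-0.1,0,-1],
    [0,0,-0.1,0,-1],
    [0,0,-0.1,0,-1]
  ]
}}

```text
time: 15.7
tool_pos: [0.4418, -0.198, 0.0758]
tool_rot: [3.141, 0.0, 1.52]
contact_force: [-0.0, -0.1, -0.7]
opening: 0.022
grip_force: 15.0
```

Call:
{"op": "jog_arm", "data": {
  "plan": [
    [0,0,-0.015,0,-1],
    [0,0,-0.015,0,-1],
    [0,0,-0.015,0,0],
    [0,0,-0.015,0,0],
    [0,0,-0.015,0,0],
    [0,0,0.3,0,0],
    [0,0,0.7,0,0],
    [0,0,1,0,0],
    [0,0,1,0,0],
    [0,0,1,0,0]
  ]
}}

```text
time: 16.7
tool_pos: [0.4417, -0.198, 0.1556]
tool_rot: [3.141, 0.0, 1.52]
contact_force: [-1.1, 0.1, -0.9]
opening: 0.0463
grip_force: 0.0
```

Run:
```python
from h import *
s=readout.observe(); print(s["time"],s["tool_pos"].round(4),s["opening"])
im=cams.read_camera("wrist");np.savez("w5.npz",**cams.calibration("wrist"))
t=cams.read_camera("scene");cv2.imwrite("pics/s5.png",np.hstack([cv2.resize(t[220:380,320:520],(500,400)),cv2.resize(im[120:260,240:330],(257,400))]))
```

```text
16.7 [ 0.4417 -0.198   0.1556] 0.04630198879850501
```

View pics/s5.png

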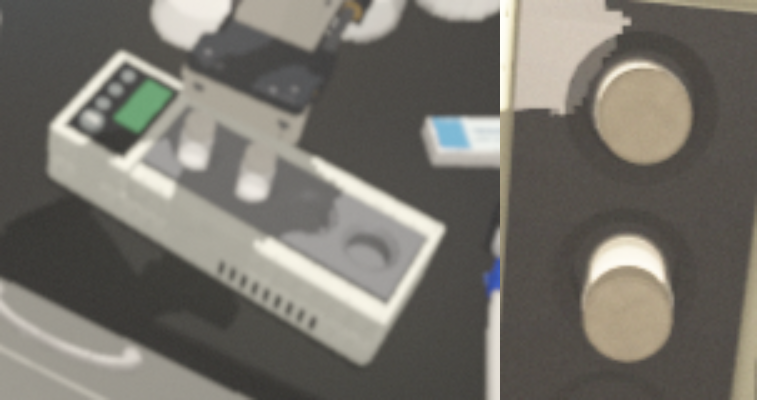

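Vials 1 and 2 stand upright in wells 1 and 2. Going for vial 3.

Call:
{"op": "jog_arm", "data": {
  "plan": [
    [-0.2,0.5,0,0,0.1],
    [-0.4,1,0,0,0.3]
  ]
}}

```text
time: 17.0
tool_pos: [0.4087, -0.1174, 0.154]
tool_rot: [-3.139, -0.001, 1.518]
contact_force: [0.5, 1.1, -0.2]
opening: 0.0549
grip_force: 0.0
```

Call:
{"op": "jog_arm", "data": {
  "plan": [
    [0,0.6,0,0,0.3],
    [0,1,0,0,0.3]
  ]
}}

```text
time: 17.2
tool_pos: [0.4081, -0.0357, 0.1545]
tool_rot: [-3.139, -0.001, 1.52]
contact_force: [-0.6, -0.1, -0.7]
opening: 0.0591
grip_force: 0.0
```

Call:
{"op": "jog_arm", "data": {
  "plan": [
    [0,0.6,0,0,0.3],
    [0,1,0,0,0.3]
  ]
}}

```text
time: 17.4
tool_pos: [0.4085, 0.0442, 0.1545]
tool_rot: [-3.139, -0.0, 1.521]
contact_force: [0.1, 0.3, 0.1]
opening: 0.0594
grip_force: 0.0
```

Call:
{"op": "jog_arm", "data": {
  "plan": [
    [0,0.6,0,0,0.3],
    [0,1,0,0,0.3]
  ]
}}

```text
time: 17.6
tool_pos: [0.4087, 0.1242, 0.1545]
tool_rot: [-3.139, -0.0, 1.521]
contact_force: [-0.1, -0.2, -0.5]
opening: 0.0595
grip_force: 0.0
```

Call:
{"op": "jog_arm", "data": {
  "plan": [
    [0,0.6,0,0,0.3],
    [0,1,0,0,0.3]
  ]
}}

```text
time: 17.8
tool_pos: [0.4088, 0.2042, 0.1544]
tool_rot: [-3.14, 0.0, 1.521]
contact_force: [0.9, -0.3, -0.4]
opening: 0.0598
grip_force: 0.0
```

Call:
{"op": "jog_arm", "data": {
  "plan": [
    [0,0.6,0,0,0.3],
    [0,1,0,0,0.3]
  ]
}}

```text
time: 18.0
tool_pos: [0.4088, 0.2842, 0.1542]
tool_rot: [-3.14, 0.001, 1.521]
contact_force: [0.3, 0.1, 0.0]
opening: 0.0598
grip_force: 0.0
```

Call:
{"op": "jog_arm", "data": {
  "plan": [
    [0.2,0.6,0,0,0.3],
    [0.5,1,0,0,0.3],
    [0.5,1,0,0,0.3],
    [0.5,1,0,0,0.3],
    [0.5,1,0,0,0.3]
  ]
}}

```text
time: 18.5
tool_pos: [0.4489, 0.3609, 0.1545]
tool_rot: [-3.139, 0.002, 1.52]
contact_force: [-0.1, 0.1, -0.8]
opening: 0.0597
grip_force: 0.0
```

Call:
{"op": "jog_arm", "data": {
  "plan": [
    [0.4,0.17,0,0,0.3],
    [0.4,0.17,-0.4,0,0.3],
    [0.4,0.17,-0.75,0,0.3],
    [0.4,0.17,-0.75,0,0.3],
    [0.4,0.17,-0.75,0,0.3],
    [0.4,0.17,-0.75,0,0.3]
  ]
}}

```text
time: 19.1
tool_pos: [0.4825, 0.3757, 0.0975]
tool_rot: [3.139, -0.002, 1.52]
contact_force: [0.6, -0.9, 0.9]
opening: 0.0595
grip_force: 0.0
```

Call:
{"op": "jog_arm", "data": {
  "plan": [
    [-0.01,0,-0.4,0,0.3],
    [-0.01,0,-0.6,0,0.3],
    [-0.01,0,-0.76,0,0.3],
    [-0.01,0,-0.76,0,0.3],
    [-0.01,0,-0.76,0,-1],
    [-0.01,0,-0.76,0,-1],
    [-0.01,0,-0.76,0,-1],
    [-0.01,0,-0.76,0,-1],
    [-0.01,0,-0.76,0,-1],
    [-0.01,0,-0.76,0,-1],
    [-0.01,0,-0.76,0,-1],
    [-0.01,0,-0.76,0,-1]
  ]
}}

```text
time: 20.3
tool_pos: [0.4811, 0.3756, 0.035]
tool_rot: [3.141, -0.0, 1.52]
contact_force: [-0.4, 0.5, 1.0]
opening: 0.0227
grip_force: 15.0
```

Call:
{"op": "jog_arm", "data": {
  "plan": [
    [0,0,0.2,0,-1],
    [0,0,0.5,0,-1],
    [0,0,0.8,0,-1],
    [0,0,1,0,-1],
    [0,0,1,0,-1]
  ]
}}

```text
time: 20.8
tool_pos: [0.4821, 0.3763, 0.117]
tool_rot: [3.138, -0.003, 1.52]
contact_force: [0.7, 0.4, 0.0]
opening: 0.0223
grip_force: 14.9
```

Call:
{"op": "jog_arm", "data": {
  "plan": [
    [-0.5,-0.5,0.5,0,-1],
    [-0.85,-0.8,0.6,0,-1],
    [-0.85,-1,0.6,0,-1]
  ]
}}

```text
time: 21.1
tool_pos: [0.4097, 0.2942, 0.1629]
tool_rot: [-3.14, 0.001, 1.521]
contact_force: [-0.4, -1.0, 0.3]
opening: 0.0224
grip_force: 14.9
```

Call:
{"op": "jog_arm", "data": {
  "plan": [
    [0,-0.6,0,0,-1],
    [0,-1,0,0,-1]
  ]
}}

```text
time: 21.3
tool_pos: [0.4117, 0.2136, 0.1618]
tool_rot: [-3.14, 0.001, 1.521]
contact_force: [0.9, -0.8, -0.6]
opening: 0.0222
grip_force: 14.9
```

Call:
{"op": "jog_arm", "data": {
  "plan": [
    [0,-0.6,0,0,-1],
    [0,-1,0,0,-1]
  ]
}}

```text
time: 21.5
tool_pos: [0.4119, 0.1333, 0.1617]
tool_rot: [-3.14, 0.001, 1.52]
contact_force: [0.6, -0.6, 0.0]
opening: 0.0224
grip_force: 14.9
```

Call:
{"op": "jog_arm", "data": {
  "plan": [
    [0,-0.6,0,0,-1],
    [0,-1,0,0,-1]
  ]
}}

```text
time: 21.7
tool_pos: [0.412, 0.0534, 0.1618]
tool_rot: [-3.14, 0.0, 1.519]
contact_force: [0.6, 0.2, 0.0]
opening: 0.0228
grip_force: 14.9
```

Call:
{"op": "jog_arm", "data": {
  "plan": [
    [0,-0.6,0,0,-1],
    [0,-1,0,0,-1]
  ]
}}

```text
time: 21.9
tool_pos: [0.4122, -0.0266, 0.1618]
tool_rot: [-3.14, 0.0, 1.519]
contact_force: [-0.1, 0.2, -0.1]
opening: 0.0229
grip_force: 14.9
```

Call:
{"op": "jog_arm", "data": {
  "plan": [
    [0,-0.6,0,0,-1],
    [0,-1,0,0,-1]
  ]
}}

```text
time: 22.1
tool_pos: [0.4122, -0.1067, 0.1618]
tool_rot: [-3.14, -0.0, 1.519]
contact_force: [0.7, 0.2, -1.0]
opening: 0.0223
grip_force: 14.9
```

Call:
{"op": "jog_arm", "data": {
  "plan": [
    [0,-0.6,0,0,-1],
    [0,-1,0,0,-1]
  ]
}}

```text
time: 22.3
tool_pos: [0.4123, -0.1868, 0.1617]
tool_rot: [-3.141, -0.0, 1.519]
contact_force: [0.2, -0.4, -0.2]
opening: 0.0224
grip_force: 14.9
```

Call:
{"op": "jog_arm", "data": {
  "plan": [
    [0.15,-0.4,0,0,-1],
    [0.26,-0.73,0,0,-1],
    [0.26,-0.73,0,0,-1],
    [0.26,-0.73,0,0,-1],
    [0.26,-0.73,0,0,-1]
  ]
}}

```text
time: 22.8
tool_pos: [0.4331, -0.2417, 0.162]
tool_rot: [-3.14, -0.001, 1.521]
contact_force: [0.4, 0.8, 0.0]
opening: 0.0227
grip_force: 14.9
```

Call:
{"op": "jog_arm", "data": {
  "plan": [
    [0,0,-0.3,0,-1],
    [0,0,-0.6,0,-1],
    [0,0,-0.8,0,-1],
    [0,0,-1,0,-1],
    [0,0,-1,0,-1],
    [0,0,-1,0,-1]
  ]
}}

```text
time: 23.4
tool_pos: [0.4337, -0.2421, 0.083]
tool_rot: [-3.141, -0.0, 1.521]
contact_force: [-0.2, -0.1, 0.4]
opening: 0.0227
grip_force: 14.9
```

Call:
{"op": "jog_arm", "data": {
  "plan": [
    [0,0,-0.1,0,-1],
    [0,0,-0.1,0,-1],
    [0,0,-0.1,0,-1]
  ]
}}

```text
time: 23.7
tool_pos: [0.4338, -0.2428, 0.075]
tool_rot: [3.141, 0.0, 1.52]
contact_force: [0.4, -0.1, -0.8]
opening: 0.0225
grip_force: 14.9
```

Call:
{"op": "jog_arm", "data": {
  "plan": [
    [0,0,-0.015,0,-1],
    [0,0,-0.015,0,-1],
    [0,0,-0.015,0,0],
    [0,0,-0.015,0,0],
    [0,0,-0.015,0,0],
    [0,0,0.3,0,0],
    [0,0,0.7,0,0],
    [0,0,1,0,0],
    [0,0,1,0,0],
    [0,0,1,0,0]
  ]
}}

```text
time: 24.7
tool_pos: [0.4337, -0.2428, 0.1548]
tool_rot: [3.141, 0.0, 1.52]
contact_force: [-0.4, 0.8, -0.9]
opening: 0.0461
grip_force: 0.0
```

Call:
{"op": "jog_arm", "data": {
  "plan": [
    [-0.2,0.5,0,0,0.1],
    [-0.3,1,0,0,0.3]
  ]
}}

```text
time: 24.9
tool_pos: [0.408, -0.1619, 0.153]
tool_rot: [-3.138, -0.002, 1.518]
contact_force: [0.6, 0.3, 0.8]
opening: 0.0541
grip_force: 0.0
```

Call:
{"op": "jog_arm", "data": {
  "plan": [
    [0,0.6,0,0,0.3],
    [0,1,0,0,0.3]
  ]
}}

```text
time: 25.1
tool_pos: [0.408, -0.0803, 0.1534]
tool_rot: [-3.139, -0.002, 1.52]
contact_force: [0.1, -0.6, -0.1]
opening: 0.0595
grip_force: 0.0
```

Call:
{"op": "jog_arm", "data": {
  "plan": [
    [0,0.6,0,0,0.3],
    [0,1,0,0,0.3]
  ]
}}

```text
time: 25.3
tool_pos: [0.4083, -0.0004, 0.1535]
tool_rot: [-3.139, -0.001, 1.52]
contact_force: [-0.3, 1.0, 0.2]
opening: 0.06
grip_force: 0.0
```

Call:
{"op": "jog_arm", "data": {
  "plan": [
    [0,0.6,0,0,0.3],
    [0,1,0,0,0.3]
  ]
}}

```text
time: 25.5
tool_pos: [0.4084, 0.0794, 0.1535]
tool_rot: [-3.139, -0.0, 1.521]
contact_force: [0.3, -0.2, -0.6]
opening: 0.0597
grip_force: 0.0
```

Call:
{"op": "jog_arm", "data": {
  "plan": [
    [0,0.6,0,0,0.3],
    [0,1,0,0,0.3]
  ]
}}

```text
time: 25.7
tool_pos: [0.4085, 0.1594, 0.1535]
tool_rot: [-3.139, 0.0, 1.521]
contact_force: [0.3, -0.5, -0.2]
opening: 0.0593
grip_force: 0.0
```

Run:
```python
from h import *
t=cams.read_camera("scene");cv2.imwrite("pics/s6.png",cv2.resize(t[120:380,220:520],None,fx=2.2,fy=2.2))
```

```text
(no output)
```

View pics/s6.png

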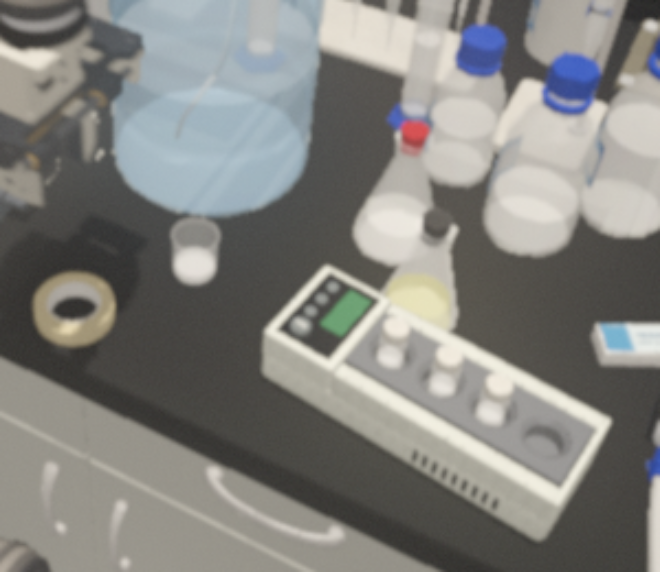

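Wells 1 to 3 hold upright vials, well 4 at (545,440) is empty, and the tape and beaker haven't moved. Next is vial 4.

Call:
{"op": "jog_arm", "data": {
  "plan": [
    [0,0.6,0,0,0.3],
    [0,1,0,0,0.3]
  ]
}}

```text
time: 25.95
tool_pos: [0.4089, 0.2386, 0.1534]
tool_rot: [-3.139, 0.001, 1.52]
contact_force: [0.5, -0.1, 0.5]
opening: 0.0597
grip_force: 0.0
```

Call:
{"op": "jog_arm", "data": {
  "plan": [
    [0,0.6,0,0,0.3],
    [0,1,0,0,0.3]
  ]
}}

```text
time: 26.15
tool_pos: [0.4088, 0.3192, 0.1532]
tool_rot: [-3.14, 0.001, 1.521]
contact_force: [0.9, 1.0, 0.2]
opening: 0.0599
grip_force: 0.0
```

Call:
{"op": "jog_arm", "data": {
  "plan": [
    [0.2,0.6,0,0,0.3],
    [0.5,1,0,0,0.3],
    [0.5,1,0,0,0.3],
    [0.5,1,0,0,0.3],
    [0.5,1,0,0,0.3]
  ]
}}

```text
time: 26.65
tool_pos: [0.4489, 0.396, 0.1535]
tool_rot: [-3.139, 0.002, 1.52]
contact_force: [-0.7, -0.4, 0.7]
opening: 0.0598
grip_force: 0.0
```

Call:
{"op": "jog_arm", "data": {
  "plan": [
    [0.4,0.2,0,0,0.3],
    [0.4,0.2,-0.4,0,0.3],
    [0.4,0.2,-0.75,0,0.3],
    [0.4,0.2,-0.75,0,0.3],
    [0.4,0.2,-0.75,0,0.3],
    [0.4,0.2,-0.75,0,0.3]
  ]
}}

```text
time: 27.25
tool_pos: [0.4825, 0.4133, 0.0968]
tool_rot: [3.139, -0.002, 1.52]
contact_force: [-0.2, 0.1, 0.1]
opening: 0.0599
grip_force: 0.0
```

Call:
{"op": "jog_arm", "data": {
  "plan": [
    [-0.01,0,-0.4,0,0.3],
    [-0.01,0,-0.6,0,0.3],
    [-0.01,0,-0.75,0,0.3],
    [-0.01,0,-0.75,0,0.3],
    [-0.01,0,-0.75,0,-1],
    [-0.01,0,-0.75,0,-1],
    [-0.01,0,-0.75,0,-1],
    [-0.01,0,-0.75,0,-1],
    [-0.01,0,-0.75,0,-1],
    [-0.01,0,-0.75,0,-1],
    [-0.01,0,-0.75,0,-1],
    [-0.01,0,-0.75,0,-1]
  ]
}}

```text
time: 28.45
tool_pos: [0.4811, 0.4132, 0.035]
tool_rot: [3.141, -0.0, 1.52]
contact_force: [-0.3, 0.5, 3.2]
opening: 0.0226
grip_force: 15.0
```

Call:
{"op": "jog_arm", "data": {
  "plan": [
    [0,0,0.2,0,-1],
    [0,0,0.5,0,-1],
    [0,0,0.8,0,-1],
    [0,0,1,0,-1],
    [0,0,1,0,-1]
  ]
}}

```text
time: 28.95
tool_pos: [0.4821, 0.4139, 0.1171]
tool_rot: [3.138, -0.003, 1.52]
contact_force: [0.2, 0.7, -0.2]
opening: 0.0225
grip_force: 15.0
```

Call:
{"op": "jog_arm", "data": {
  "plan": [
    [-0.5,-0.5,0.5,0,-1],
    [-0.85,-0.8,0.6,0,-1],
    [-0.85,-1,0.6,0,-1]
  ]
}}

```text
time: 29.25
tool_pos: [0.4097, 0.3318, 0.1629]
tool_rot: [-3.14, 0.001, 1.521]
contact_force: [0.8, -0.4, 0.5]
opening: 0.0222
grip_force: 15.0
```

Call:
{"op": "jog_arm", "data": {
  "plan": [
    [0,-0.6,0,0,-1],
    [0,-1,0,0,-1]
  ]
}}

```text
time: 29.45
tool_pos: [0.4117, 0.2511, 0.1617]
tool_rot: [-3.14, 0.001, 1.521]
contact_force: [0.8, 0.0, -0.3]
opening: 0.0224
grip_force: 15.0
```

Call:
{"op": "jog_arm", "data": {
  "plan": [
    [0,-0.6,0,0,-1],
    [0,-1,0,0,-1]
  ]
}}

```text
time: 29.65
tool_pos: [0.4118, 0.1708, 0.1616]
tool_rot: [-3.14, 0.001, 1.52]
contact_force: [0.0, -0.2, 0.3]
opening: 0.0226
grip_force: 15.0
```

Call:
{"op": "jog_arm", "data": {
  "plan": [
    [0,-0.6,0,0,-1],
    [0,-1,0,0,-1]
  ]
}}

```text
time: 29.85
tool_pos: [0.412, 0.0909, 0.1617]
tool_rot: [-3.14, 0.001, 1.519]
contact_force: [1.1, -0.5, 0.0]
opening: 0.0222
grip_force: 15.0
```

Call:
{"op": "jog_arm", "data": {
  "plan": [
    [0,-0.6,0,0,-1],
    [0,-1,0,0,-1]
  ]
}}

```text
time: 30.05
tool_pos: [0.4121, 0.011, 0.1618]
tool_rot: [-3.14, 0.0, 1.519]
contact_force: [-0.1, -0.2, -0.4]
opening: 0.0222
grip_force: 15.0
```

Call:
{"op": "jog_arm", "data": {
  "plan": [
    [0,-0.6,0,0,-1],
    [0,-1,0,0,-1]
  ]
}}

```text
time: 30.25
tool_pos: [0.4122, -0.0691, 0.1618]
tool_rot: [-3.14, 0.0, 1.519]
contact_force: [0.0, 0.5, -0.6]
opening: 0.0224
grip_force: 15.0
```

Call:
{"op": "jog_arm", "data": {
  "plan": [
    [0,-0.6,0,0,-1],
    [0,-1,0,0,-1]
  ]
}}

```text
time: 30.45
tool_pos: [0.4123, -0.1491, 0.1618]
tool_rot: [-3.141, -0.0, 1.519]
contact_force: [1.0, -0.4, -0.9]
opening: 0.0222
grip_force: 15.0
```

Call:
{"op": "jog_arm", "data": {
  "plan": [
    [0,-0.6,0,0,-1],
    [0,-1,0,0,-1]
  ]
}}

```text
time: 30.65
tool_pos: [0.4123, -0.2293, 0.1617]
tool_rot: [-3.141, -0.0, 1.519]
contact_force: [0.0, 0.1, -0.8]
opening: 0.0224
grip_force: 15.0
```

Call:
{"op": "jog_arm", "data": {
  "plan": [
    [0.1,-0.4,0,0,-1],
    [0.17,-0.76,0,0,-1],
    [0.17,-0.76,0,0,-1],
    [0.17,-0.76,0,0,-1],
    [0.17,-0.76,0,0,-1]
  ]
}}

```text
time: 31.15
tool_pos: [0.426, -0.2864, 0.162]
tool_rot: [-3.14, -0.001, 1.521]
contact_force: [0.2, -0.4, 0.6]
opening: 0.0223
grip_force: 15.0
```

Call:
{"op": "jog_arm", "data": {
  "plan": [
    [0.01,-0.01,-0.3,0,-1],
    [0.01,-0.01,-0.6,0,-1],
    [0.01,-0.01,-0.8,0,-1],
    [0.01,-0.01,-1,0,-1],
    [0.01,-0.01,-1,0,-1],
    [0.01,-0.01,-1,0,-1]
  ]
}}

```text
time: 31.75
tool_pos: [0.4274, -0.2877, 0.0831]
tool_rot: [-3.141, -0.0, 1.521]
contact_force: [0.2, 0.3, 0.0]
opening: 0.0225
grip_force: 15.0
```

Call:
{"op": "jog_arm", "data": {
  "plan": [
    [0,0,-0.1,0,-1],
    [0,0,-0.1,0,-1],
    [0,0,-0.1,0,-1]
  ]
}}

```text
time: 32.05
tool_pos: [0.4274, -0.2884, 0.075]
tool_rot: [3.141, 0.0, 1.52]
contact_force: [0.5, 0.5, 0.1]
opening: 0.0224
grip_force: 15.0
```

Call:
{"op": "jog_arm", "data": {
  "plan": [
    [0,0,-0.015,0,-1],
    [0,0,-0.015,0,-1],
    [0,0,-0.015,0,0],
    [0,0,-0.015,0,0],
    [0,0,-0.015,0,0],
    [0,0,0.3,0,0],
    [0,0,0.7,0,0],
    [0,0,1,0,0],
    [0,0,1,0,0],
    [0,0,1,0,0]
  ]
}}

```text
time: 33.05
tool_pos: [0.4273, -0.2884, 0.1548]
tool_rot: [3.141, 0.0, 1.52]
contact_force: [-0.1, 0.3, -0.0]
opening: 0.0461
grip_force: 0.0
```

Call:
{"op": "jog_arm", "data": {
  "plan": [
    [-0.2,0,0.5,0,0],
    [-0.2,0,1,0,0],
    [-0.2,0,1,0,0],
    [-0.2,0,1,0,0],
    [-0.2,0,1,0,0],
    [-0.2,0,1,0,0]
  ]
}}

```text
time: 33.65
tool_pos: [0.4108, -0.2879, 0.233]
tool_rot: [-3.139, -0.002, 1.52]
contact_force: [-0.6, 0.9, -0.8]
opening: 0.0462
grip_force: 0.0
```

Run:
```python
from h import *
im=cams.read_camera("wrist");np.savez("w7.npz",**cams.calibration("wrist"))
cv2.imwrite("pics/w7.png",cv2.resize(im[0:250,180:400],None,fx=2.4,fy=2.4))
```

```text
(no output)
```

View pics/w7.png

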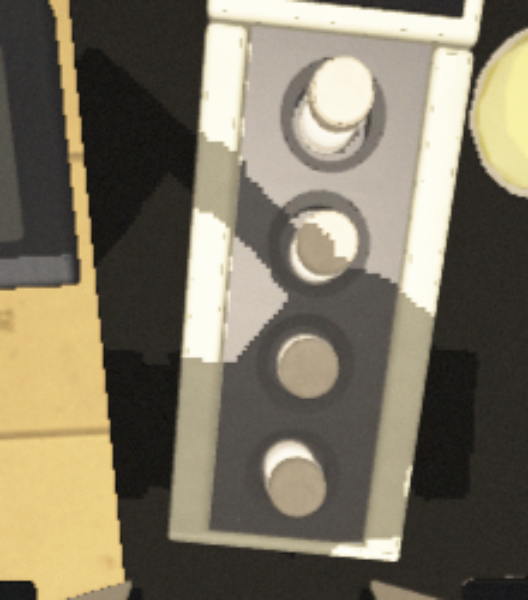

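Run:
```python
from h import *
c=dict(np.load("w7.npz"));W=np.array([[.4475,-.152],[.4407,-.197],[.434,-.2425],[.4272,-.288]])
for v,w in zip(((341,90),(327,243),(307,366),(297,487)),W):
    p=onz(c,(np.array(v)+.5)/2.4-.5+[180,0],.098)[:2];print(p.round(4),((p-w)*1000).round(1))
```

```text
[ 0.4474 -0.1529] [-0.1 -0.9]
[ 0.4415 -0.2011] [ 0.8 -4.1]
[ 0.4331 -0.243 ] [-0.9 -0.5]
[ 0.4279 -0.2876] [0.7 0.4]
```

The wrist view shows all four wells filled, with the vials upright and close to the well centres. The gripper is clear of everything.

```bash
python3 -c "
from cell import ticket; print(ticket.hand_in())"
```

```text
the job is handed in; nothing more can be done
None
```

All four vials went from the rack into the heater wells in rack order, upright and released. The job is handed in at about 34 s of robot time; the hand-in gave no verdict back.

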